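# Heft the shaker canisters and take the loaded ones off the stand

## Task

The three paint canisters on the shaker stand were emptied, but one or two of them still hold a steel agitator weight, which you can only tell by hefting them by the handle. Lift each canister that is still heavy off the stand and set it down gently, upright and wholly on the rubber mat beside it; the empty ones must end up standing in the stand's seats. Keep all canisters upright and leave the other things alone.

Things in the scene. Friction and masses are not known exactly. Their poses are not given: they have to be found in the camera images.
- can_a_center (a point): Lidded aluminium canister, 74 mm across (lid 78), 132 tall. Point: on its axis, 66 above the foot. Rigid black handle bar over the lid, along the point's x: 70 long, 14 wide, 14 high, its middle 59 up the point's z; 35 free beneath it, 54 between its uprights. Weighs 0.25 to 0.37 kg empty, 0.7 to 0.92 kg with the loose steel weight inside.
- can_b_center (a point): Lidded aluminium canister, 74 mm across (lid 78), 132 tall. Point: on its axis, 66 above the foot. Rigid black handle bar over the lid, along the point's x: 70 long, 14 wide, 14 high, its middle 59 up the point's z; 35 free beneath it, 54 between its uprights. Same look and weights as can_a; lid and handle do not come off.
- can_c_center (a point): Lidded aluminium canister, 74 mm across (lid 78), 132 tall. Point: on its axis, 66 above the foot. Rigid black handle bar over the lid, along the point's x: 70 long, 14 wide, 14 high, its middle 59 up the point's z; 35 free beneath it, 54 between its uprights. Same look and weights as can_a; each starts in any of the three seats.
- stand: Fixed grey block 235 x 235 mm, top 40 mm above the bench; origin: centre of its underside. Round seats at x, y = (-56, 56), (56, 56), (-56, -56) mm: flat pad at height 40 in a steel rim 10 high, 88 inside, so a canister fits loosely and must rise over 10 to clear it. At (56, -56) a closed drive housing, 94 across, top 103 above the bench; it does not open.
- mat: Black rubber mat, fixed on the bench, 300 mm (its x) by 190 mm (its y), 6 mm thick. Origin: centre of its underside, at bench height. There is room for two canisters side by side along its x.
- jar: White lidded jar, 64 mm across, 100 mm tall, standing on the bench. Origin: centre of its underside. To be left alone.
- paintbottle: Brown-red paint bottle, 68 mm across, 150 mm tall, standing on the bench. Origin: centre of its underside. To be left alone.
- spanner: Steel spanner, 170 mm long, lying flat along its x. To be left alone.
Not all that is in view belongs to the job. Leave any green or purple look-alike of the part that bears can_a_center alone.

How it is judged (in metres and radians):
At the end, for the whole second after the job is handed in: Each canister loading its support by over 5 N stands upright (0.08 rad), at rest, on the mat, its axis within 118 mm (x) and 63 mm (y) of the mat's centre; each lighter one stands upright, at rest, down in a seat of the stand (angle between each of can_a_center, can_b_center, can_c_center's own z axis and vertical below 0.08 rad and linear speed of each of can_a, can_b, can_c below 0.03 m/s and ((x of can_a_center in the frame of mat between -0.118 and 0.118 m and y of can_a_center in the frame of mat between -0.063 and 0.063 m and height (world z) of can_a_center between 0.0655 and 0.0785 m and contact force between can_a and mat above 5 N) or (x of can_a_center in the frame of stand between -0.075 and 0.075 m and y of can_a_center in the frame of stand between -0.075 and 0.075 m and height (world z) of can_a_center between 0.1 and 0.111 m and contact force between can_a and stand between 1.5 and 5 N)) and ((x of can_b_center in the frame of mat between -0.118 and 0.118 m and y of can_b_center in the frame of mat between -0.063 and 0.063 m and height (world z) of can_b_center between 0.0655 and 0.0785 m and contact force between can_b and mat above 5 N) or (x of can_b_center in the frame of stand between -0.075 and 0.075 m and y of can_b_center in the frame of stand between -0.075 and 0.075 m and height (world z) of can_b_center between 0.1 and 0.111 m and contact force between can_b and stand between 1.5 and 5 N)) and ((x of can_c_center in the frame of mat between -0.118 and 0.118 m and y of can_c_center in the frame of mat between -0.063 and 0.063 m and height (world z) of can_c_center between 0.0655 and 0.0785 m and contact force between can_c and mat above 5 N) or (x of can_c_center in the frame of stand between -0.075 and 0.075 m and y of can_c_center in the frame of stand between -0.075 and 0.075 m and height (world z) of can_c_center between 0.1 and 0.111 m and contact force between can_c and stand between 1.5 and 5 N))); the robot touches nothing.
It fails at once if a canister is tipped more than 0.5 rad (angle between any of can_a_center, can_b_center, can_c_center's own z axis and vertical above 0.5 rad).
It fails at once if a canister is dropped or slammed: it goes faster than 0.45 m/s within the last 25 mm above the mat or a seat ((linear speed of can_a above 0.45 m/s and height (world z) of can_a_center below 0.097 m and x of can_a_center in the frame of mat between -0.15 and 0.15 m and y of can_a_center in the frame of mat between -0.1 and 0.1 m) or (linear speed of can_a above 0.45 m/s and height (world z) of can_a_center below 0.131 m and x of can_a_center in the frame of stand between -0.15 and 0.15 m and y of can_a_center in the frame of stand between -0.1 and 0.1 m) or (linear speed of can_b above 0.45 m/s and height (world z) of can_b_center below 0.097 m and x of can_b_center in the frame of mat between -0.15 and 0.15 m and y of can_b_center in the frame of mat between -0.1 and 0.1 m) or (linear speed of can_b above 0.45 m/s and height (world z) of can_b_center below 0.131 m and x of can_b_center in the frame of stand between -0.15 and 0.15 m and y of can_b_center in the frame of stand between -0.1 and 0.1 m) or (linear speed of can_c above 0.45 m/s and height (world z) of can_c_center below 0.097 m and x of can_c_center in the frame of mat between -0.15 and 0.15 m and y of can_c_center in the frame of mat between -0.1 and 0.1 m) or (linear speed of can_c above 0.45 m/s and height (world z) of can_c_center below 0.131 m and x of can_c_center in the frame of stand between -0.15 and 0.15 m and y of can_c_center in the frame of stand between -0.1 and 0.1 m)).
It fails at once if another thing (jar, bottle, spanner) is shifted more than 30 mm (distance of any of jar, paintbottle, spanner from where it was at the start of the episode above 0.03 m).
It also fails if it takes over 72 s, if anything falls off the work surface, if the arm or the gripper's body presses on something with over 40 N, if the wrist force passes 120 N, or if a joint passes its speed limit or range.

## Robot

A 6-joint arm with a two-finger parallel gripper is mounted at the origin on the work surface. World frame = base frame: x ahead of the robot, y to its left, z up, the work surface at z = 0. Lengths are in mm, angles in rad, forces in N, time in s.
With the tool pointing down it reaches from about 275 to 1000 mm from the base axis. Payload 8.4 kg.
Tool frame: the origin (TCP) lies on the centre line of the jaws, within the pads' length; the fingertips stand r.tip_reach ahead of it and the grasp point (between the pads) lies 11 mm behind it (r.tip_reach is the distance from the TCP to the fingertips, in mm); z points along the fingers, y is the line along which they close (so a half turn about z gives the same grasp; the last joint's range is limited). The gripper opens to 85 mm and grips with 20 to 120 N. Pads are 22 mm wide; open, the fingers measure 114 mm over their backs; the gripper's body (76 mm by 85 mm) begins 54 mm behind the grasp point. The pads swing forward as they close: fully open they stand 13 mm farther back than shut.
Start: joints at [1.257, 0.353, 1.633, -0, 1.155, -0.002], TCP at [191.731, 594.867, 239.281] pointing down, gripper open.
Joint ranges: [-2.63, 2.63], [-0.92, 2.1], [0.06, 2.66], [-1.3, 4.44], [0, 2.69], [-3.02, 3.02]. Speed limits (rad/s): [2.22, 2.22, 2.79, 3.14, 3.14, 3.14].

## Interface

Orientations are given as [roll, pitch, yaw] about the fixed x, y, z axes, in that order (R = Rz(yaw) Ry(pitch) Rx(roll)).
In Python, from rig import r gives the robot as it stands.
- The arm moves only by the tool carry_out, never from a script. Its argument "targets" is a list of rows, each an object with "dp": the shift along the tool's x, y, z in mm, a list of three; "yaw": the turn about the tool's z in degrees. A call has 1 to 12 rows; each row is the pose to reach, as a shift and turn from the pose commanded when the call began, along the tool's axes at that moment; what a row does not reach only later rows make up. A row lasts 1/8 s, in which the tool goes at most 62.5 mm and 10.7 degrees, less where a joint would pass 70% of its speed; a pose out of reach is approached as far as the arm can. A call with a gripper value outside its range is refused whole. "fingers" is the opening, from -1 (shut) to 1 (fully open), so that 0 is half open, set as the call begins (left out, the last holds). The fingers move at their own pace and stop on an object; "grip_force" is the grip in N (left out, the last holds). Time passes only in rows, so rows that repeat a pose let the fingers close. It gives the time, the measured TCP pose, the force, the opening and the grip force at its end, in the units of the state.
- r.sense(): the state, without advancing time (a new reading comes with each control period).
- r.grab_frame(name): name is "scene" or "top"; returns the picture (480x640x3 uint8, red, green, blue); there is no depth.
- r.get_calibration(name): a dict with "fx", "fy", "cx", "cy" (pixels), "rvec" (rotation vector, rad) and "tvec" (3), from world to camera coordinates, as OpenCV has them. Camera axes: x right, y down, z forward; pixel columns grow to the right and rows downward; lengths in mm; the calibration is good to about 2 mm. A picture is of the moment at which its call begins. get_calibration takes no time and is no camera call.
- r.sign_off(): hands the job in; it is judged then, once.
The state is a dict: "clock": time; "qpos": joint angles; "qvel": joint speeds; "joint_efforts": joint torques, N m; "eef_pos": TCP position; "tcp_rot": TCP orientation; "contact_force": force on the tool from outside, world axes, zero at the start; "wrist_torque": the same for the moment, N m; "opening": opening from 0.0 (shut) to 1.0 (fully open); "grasp_force": force on a finger pad.
Only numpy, scipy, OpenCV 4.12 (cv2) and the standard library are available. Lean on these libraries where they do the work, as an engineer would, in place of code of your own. Each camera call takes 0.05 s, during which the arm holds its last target. There are 200 camera calls.

## Working session

There is one attempt and no reset: what is moved stays moved. The work goes in short steps, Python scripts to look and compute and a tool call to move; the robot and the scene stay as the last step left them, time stands still between calls to the robot, and variables do not carry over. Pictures are saved under pics/ and viewed, at most 10 in all, crops included, and the job is handed in when it is done.

Besides the shell and the picture viewer there is one more tool, called after "Emit:" as name([rows], argument=value, ...), one row to a line, values as JSON. carry_out: Moves the arm, as the interface text tells. Its arguments: {"type":"object","properties":{"targets":{"type":"array","items":{"type":"object","properties":{"dp":{"type":"array","items":{"type":"number"}},"yaw":{"type":"number"}}}},"fingers":{"type":"number"},"grip_force":{"type":"number"}},"required":["targets"]}

```bash
mkdir -p pics
python3 - <<'E'
from rig import r
import cv2
for n in("scene","top"):
    cv2.imwrite(f"pics/{n}0.png",r.grab_frame(n)[:,:,::-1]); print(r.get_calibration(n))
s=r.sense(); print(s, r.tip_reach)
E
```

```text
{'fx': 591.1714388591614, 'fy': 591.1714388591614, 'cx': 324.3627696456372, 'cy': 239.81616759668367, 'rvec': array([ 1.87680265,  1.73792408, -0.65082812]), 'tvec': array([ -46.34037829, -344.25226207, 2034.26870472])}
{'fx': 487.6865824848673, 'fy': 487.6865824848673, 'cx': 312.96931345134226, 'cy': 234.56106635842482, 'rvec': array([ 2.08488645, -2.11725726,  0.23362699]), 'tvec': array([   5.49995794,  556.31383354, 1110.89146203])}
{'clock': 0.1, 'qpos': array([ 1.25658247e+00,  3.53568539e-01,  1.63402481e+00, -7.68172363e-07,
        1.15521079e+00, -2.37161130e-03]), 'qvel': array([ 0.00040686,  0.00039021, -0.00284278,  0.00111577, -0.00043089,
       -0.00125528]), 'joint_efforts': array([-1.25852705e-03, -6.06361628e+01, -3.42818820e+01, -6.54151131e-05,
        3.88270011e-03,  1.39514700e-05]), 'eef_pos': array([191.61756476, 594.48122245, 238.65817256]), 'tcp_rot': array([-3.14038117e+00, -2.17076908e-06,  2.82975072e+00]), 'contact_force': array([-0.97272612,  0.71559532,  0.02086454]), 'wrist_torque': array([ 0.02970935, -0.01229207, -0.08420241]), 'grasp_force': 0.0, 'opening': 1.0013474358962593} 8.0
```

View pics/scene0.png

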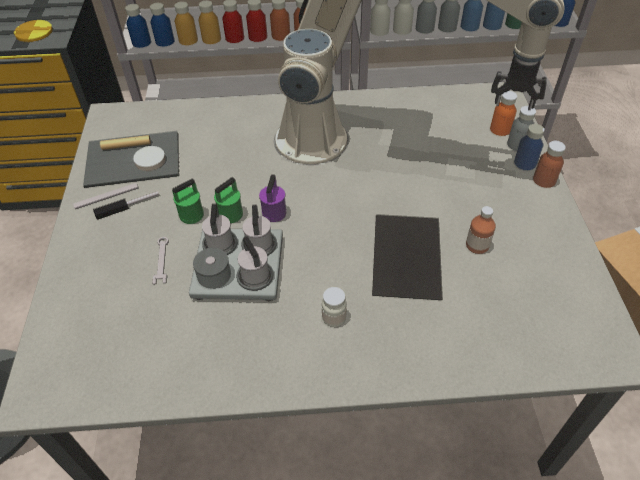

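View pics/top0.png

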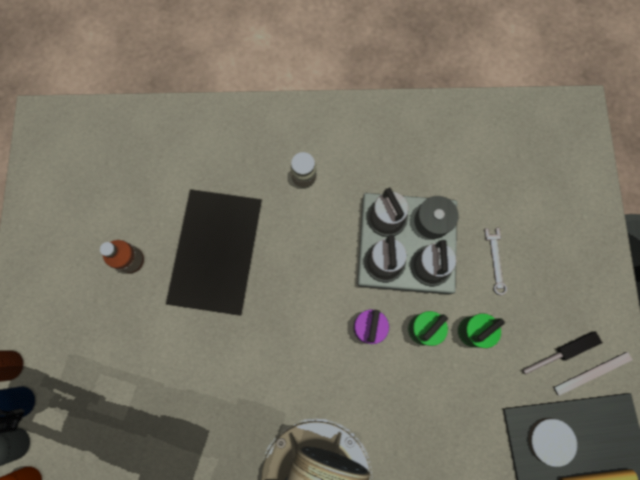

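Candidates for "canister": silver on the stand at top-view pixels (389,212), (388,258) and (436,262). Look-alikes are purple (372,327), green (430,328) and (483,331), and the housing at (437,216). By the description I choose the three silver ones, and check them in a close crop.

```bash
cat > h.py <<'E'
import numpy as np, cv2
from rig import r
def ray(n,uv):
    c=r.get_calibration(n);R=cv2.Rodrigues(np.array(c['rvec']))[0];t=np.array(c['tvec'])
    K=np.array([[c['fx'],0,c['cx']],[0,c['fy'],c['cy']],[0,0,1]])
    o=-R.T@t; d=R.T@np.linalg.inv(K)@np.array([uv[0],uv[1],1.]); return o,d/np.linalg.norm(d)
def plane(n,uv,z):
    o,d=ray(n,uv); return o+d*(z-o[2])/d[2]
def proj(n,P):
    c=r.get_calibration(n);K=np.array([[c['fx'],0,c['cx']],[0,c['fy'],c['cy']],[0,0,1]])
    return cv2.projectPoints(np.array(P,float).reshape(-1,1,3),np.array(c['rvec']),np.array(c['tvec']),K,None)[0].reshape(-1,2)
E
python3 - <<'E'
from h import *
t=cv2.imread('pics/top0.png'); s=cv2.imread('pics/scene0.png')
a=cv2.resize(t[180:300,345:475],None,fx=4,fy=4,interpolation=cv2.INTER_CUBIC); b=cv2.resize(s[195:305,185:290],None,fx=2.5,fy=2.5,interpolation=cv2.INTER_CUBIC)
b=cv2.copyMakeBorder(b,0,a.shape[0]-b.shape[0],0,0,cv2.BORDER_CONSTANT)
cv2.imwrite('pics/c1.png',np.hstack([a,b]))
hsv=cv2.cvtColor(t,cv2.COLOR_BGR2HSV)
# mat
m=((hsv[...,2]<45)).astype(np.uint8); m[:,:150]=0;m[:,280:]=0;m[:170]=0;m[330:]=0
c=max(cv2.findContours(m,0,1)[0],key=cv2.contourArea); box=cv2.minAreaRect(c); print(box)
P=[plane('top',q,6) for q in cv2.boxPoints(box)]; print('mat',np.round(P),np.mean(P,0),[np.linalg.norm(P[i]-P[i-1]) for i in range(4)])
# stand top: print sample colours
for q in [(365,200),(412,240),(330,240),(388,258),(400,258),(378,262),(389,250)]: print(q,t[q[1],q[0]],hsv[q[1],q[0]])
E
```

```text
((213.45639038085938, 251.58053588867188), (73.97462463378906, 117.07337951660156), 10.007980346679688)
mat [[403. 358.   6.]
 [699. 320.   6.]
 [662. 132.   6.]
 [370. 178.   6.]] [533.48925406 247.01532079   6.        ] [np.float64(182.43563641595833), np.float64(298.19754453189614), np.float64(192.55397693809283), np.float64(295.6994995397255)]
(365, 200) [116 126 119] [ 51  20 126]
(412, 240) [138 147 140] [ 53  16 147]
(330, 240) [112 128 131] [ 25  37 131]
(388, 258) [70 73 78] [11 26 78]
(400, 258) [170 165 159] [104  17 170]
(378, 262) [169 164 159] [105  15 169]
(389, 250) [42 44 46] [15 22 46]
```

View pics/c1.png

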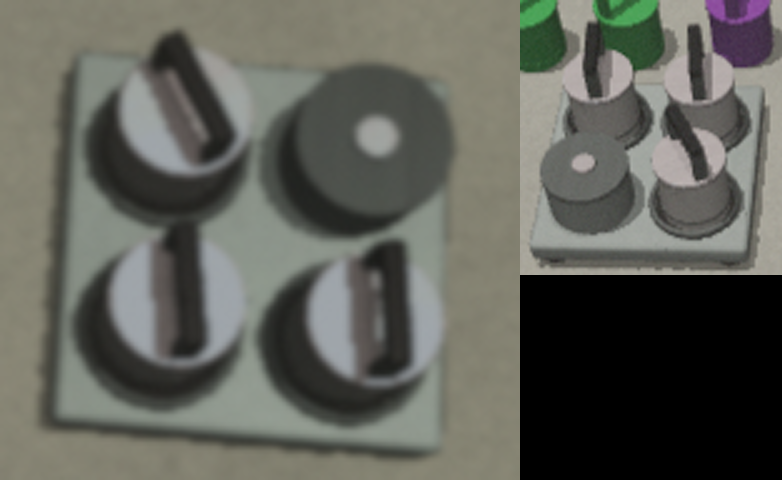

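The crop shows the three silver lidded canisters with black bars. In crop pixels (divide by 4, add (345,180)) the bars run (172,35)-(225,150), (182,228)-(188,350) and (392,245)-(397,368). The grey housing is top right.

Run:
```python
from h import *
t=cv2.imread('pics/top0.png'); s=cv2.imread('pics/scene0.png')
print('cam',ray('top',(0,0))[0])
def lids(img,rois,n):
    out=[]
    for x0,y0,x1,y1 in rois:
        sub=img[y0:y1,x0:x1].astype(int)
        hsvv=sub.max(2)
        m=((hsvv>(148 if n=='top' else 150))&(sub[...,0]>=sub[...,1]+(1 if n=='top' else -5))).astype(np.uint8)
        pts=np.argwhere(m)[:,::-1]+[x0,y0]
        if n=='top':
            W=np.array([plane(n,p,123)[:2] for p in pts],np.float32)
            (cx,cy),rad=cv2.minEnclosingCircle(W); out.append((cx,cy,rad,len(pts)))
    return out
rois=[(368,180,414,235),(365,230,412,280),(414,232,460,285)]
L=lids(t,rois,'top'); 
ends=[((172,35),(225,150)),((182,228),(188,350)),((392,245),(397,368))]
for (cx,cy,rad,k),(a,b) in zip(L,ends):
    A=plane('top',np.array(a)/4+[345,180],170);B=plane('top',np.array(b)/4+[345,180],170);d=B-A
    print('lid',cx,cy,rad,k,'bar mid',(A+B)[:2]/2,'len',np.linalg.norm(d),'yaw',np.degrees(np.arctan2(d[1],d[0])))
# dark bar by mask
for (x0,y0,x1,y1),(cx,cy,rad,k) in zip(rois,L):
    m=(t.max(2)<75).astype(np.uint8); q=np.zeros_like(m)
    c3=proj('top',[(cx,cy,165)])[0]; cv2.circle(q,tuple(int(round(v)) for v in c3),19,1,-1)
    lid=proj('top',[(cx,cy,123)])[0]; 
    n_,lab,st,cen=cv2.connectedComponentsWithStats(m&q); 
    i=1+np.argmax(st[1:,4]); P=np.argwhere(lab==i)[:,::-1]
    print('dark',cv2.minAreaRect(P.astype(np.float32)),'expected bar px',c3)
# stand corners from crop
C=[(78,55),(450,75),(440,450),(55,420)]
P=[plane('top',np.array(c)/4+[345,180],40) for c in C]; print('stand',np.round(P),np.mean(P,0))
# other objects
for nm,uv,z in [('jar',(303,161),100),('bottle',(107,249),150)]: print(nm,plane('top',uv,z))
# scene view: bar tops ends mid
for e in [((213,207),(217,236)),((254,208),(257,236)),((248,242),(257,262))]:
    m=np.mean(e,0); print('scene bar',plane('scene',m,165))
```

```text
cam [ 294.84897076   -4.80087031 1206.91184741]
lid 589.379638671875 -184.5731964111328 31.362367630004883 86 bar mid [ 600.48079219 -184.7820568 ] len 71.46439969850607 yaw -158.81307348314488
lid 494.2673645019531 -174.80966186523438 36.57944869995117 357 bar mid [ 490.14629831 -171.82374803] len 67.07366537415436 yaw 179.86958729295296
lid 481.44549560546875 -285.2247009277344 36.23513412475586 275 bar mid [ 478.7783535  -284.15393468] len 67.31916084496395 yaw 178.02543825597863
dark ((392.7976379394531, 204.8079833984375), (30.882354736328125, 10.764705657958984), 61.927513122558594) expected bar px [394.38925365 208.48117775]
dark ((388.53570556640625, 249.91127014160156), (14.851537704467773, 36.176048278808594), 3.468229293823242) expected bar px [392.17407307 250.68862856]
dark ((440.76275634765625, 256.5694885253906), (33.01359939575195, 10.751402854919434), 87.70938873291016) expected bar px [443.43179447 255.70843773]
stand [[ 664. -133.   40.]
 [ 647. -365.   40.]
 [ 414. -340.   40.]
 [ 436. -111.   40.]] [ 540.40150556 -237.1904512    40.        ]
jar [730.15790661  18.20901644 100.        ]
bottle [510.90481925 453.00168895 150.        ]
scene bar [ 506.28606805 -279.63209599  165.        ]
scene bar [ 517.04861811 -172.16274972  165.        ]
scene bar [ 619.35290021 -179.4693684   165.        ]
```

```bash
cat >> h.py <<'E'
def go(x,y,z,yawdeg):
    """tool-frame shift & yaw from current measured pose to world target"""
    from scipy.spatial.transform import Rotation as Ro
    s=r.sense();R=Ro.from_euler('xyz',s['tcp_rot']).as_matrix()
    d=R.T@(np.array([x,y,z])-s['eef_pos']); cur=np.degrees(s['tcp_rot'][2]); dy=-((yawdeg-cur+180)%360-180)
    print('t',s['clock'],'pos',s['eef_pos'].round(1),'yaw',cur.round(1),'-> dp',d.round(1),'yaw',dy.round(1),'F',s['contact_force'].round(2),'open',round(s['opening'],2),'g',s['grasp_force'])
E
python3 - <<'E'
from h import *
for x0,x1,y0,y1 in [(118,252,45,175),(110,245,234,366),(307,443,252,386)]:
    print(plane('top',np.array([(x0+x1)/2,(y0+y1)/2])/4-.4+[345,180],123))
for e in [((592,25),(595,95)),((695,28),(698,97)),((675,108),(702,176))]:
    print('scene bar',plane('scene',(np.mean(e,0)-[520,0])/2.5+[185,195],162))
go(490,-173,280,180)
E
```

```text
[ 604.69252224 -183.83241814  123.        ]
[ 493.43897401 -173.99115456  123.        ]
[ 480.83073366 -284.48805142  123.        ]
scene bar [ 494.31347128 -282.24981114  162.        ]
scene bar [ 507.12497709 -172.22780632  162.        ]
scene bar [ 616.19645799 -180.05689627  162.        ]
t 0.1 pos [191.6 594.5 238.7] yaw 162.1 -> dp [-519.5 -639.   -40.6] yaw -17.9 F [-0.97  0.72  0.02] open 1.0 g 0.0
```

Emit:
carry_out([
  {"dp": [-40, -50, -30], "yaw": 0},
  {"dp": [-80, -100, -40], "yaw": -2},
  {"dp": [-520, -640, -40], "yaw": -18},
  {"dp": [-520, -640, -40], "yaw": -18},
  {"dp": [-520, -640, -40], "yaw": -18},
  {"dp": [-520, -640, -40], "yaw": -18},
  {"dp": [-520, -640, -40], "yaw": -18},
  {"dp": [-520, -640, -40], "yaw": -18},
  {"dp": [-520, -640, -40], "yaw": -18},
  {"dp": [-520, -640, -40], "yaw": -18},
  {"dp": [-520, -640, -40], "yaw": -18},
  {"dp": [-520, -640, -40], "yaw": -18},
], fingers=0.2, grip_force=60)

```text
clock: 1.6
eef_pos: [460.6, -98.9, 279.1]
tcp_rot: [3.141, 0.0, -3.14]
contact_force: [1.6, 0.3, 1.6]
opening: 0.598
grasp_force: 0.0
```

```bash
python3 -c "
from h import *
go(492,-173,155,180)"
```

```text
t 1.6 pos [460.6 -98.9 279.1] yaw -179.9 -> dp [-31.3 -74.1 124.1] yaw 0.1 F [1.63 0.27 1.59] open 0.6 g 0.0
```

Emit:
carry_out([
  {"dp": [-31, -74, 0], "yaw": 0},
  {"dp": [-31, -74, 0], "yaw": 0},
  {"dp": [-31, -74, 0], "yaw": 0},
  {"dp": [-31, -74, 40], "yaw": 0},
  {"dp": [-31, -74, 70], "yaw": 0},
  {"dp": [-31, -74, 70], "yaw": 0},
])

```text
clock: 2.35
eef_pos: [489.5, -168.5, 207.4]
tcp_rot: [3.14, -0.005, -3.138]
contact_force: [0.5, 0.0, 0.4]
opening: 0.602
grasp_force: 0.0
```

Run:
```python
from h import *
go(492,-173,155,180)
t=r.grab_frame('top')[:,:,::-1];s=r.grab_frame('scene')[:,:,::-1]
a=cv2.resize(t[180:300,345:475],None,fx=3,fy=3); b=cv2.resize(s[170:305,180:290],None,fx=3,fy=3)
b=cv2.resize(b,(b.shape[1]*a.shape[0]//b.shape[0],a.shape[0]));cv2.imwrite('pics/c2.png',np.hstack([a,b]))
```

```text
t 2.35 pos [ 489.5 -168.5  207.4] yaw -179.8 -> dp [-2.8 -4.6 52.3] yaw 0.2 F [0.49 0.04 0.42] open 0.6 g 0.0
```

View pics/c2.png

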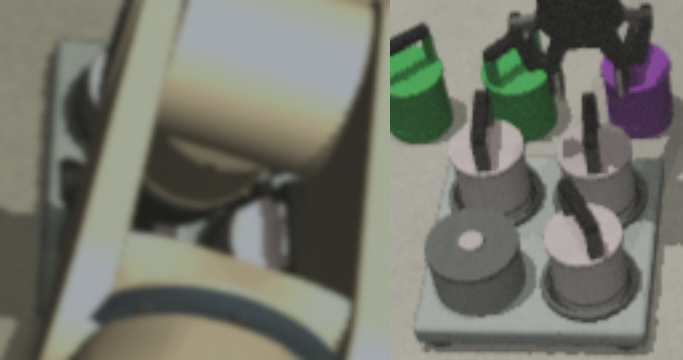

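The arm hides the top view. In the scene crop the fingers at (555,85) and (622,85) straddle the handle at (590,100), so I go down.

Emit:
carry_out([
  {"dp": [-2, -3, 20], "yaw": 0},
  {"dp": [-2, -3, 40], "yaw": 0},
  {"dp": [-2, -3, 52], "yaw": 0},
  {"dp": [-2, -3, 52], "yaw": 0},
  {"dp": [-2, -3, 52], "yaw": 0},
])

```text
clock: 3.08
eef_pos: [494.1, -173.8, 158.0]
tcp_rot: [-3.141, 0.001, -3.139]
contact_force: [0.2, 0.3, 0.0]
opening: 0.597
grasp_force: 0.0
```

Emit:
carry_out([
  {"dp": [0, 0, 0], "yaw": 0},
  {"dp": [0, 0, 0], "yaw": 0},
  {"dp": [0, 0, 0], "yaw": 0},
  {"dp": [0, 0, 0], "yaw": 0},
  {"dp": [0, 0, 0], "yaw": 0},
], fingers=-1)

```text
clock: 3.7
eef_pos: [493.7, -173.9, 157.6]
tcp_rot: [-3.141, 0.001, -3.139]
contact_force: [-2.2, -0.6, 5.9]
opening: 0.148
grasp_force: 58.9
```

Emit:
carry_out([
  {"dp": [0, 0, -5], "yaw": 0},
  {"dp": [0, 0, -12], "yaw": 0},
  {"dp": [0, 0, -20], "yaw": 0},
  {"dp": [0, 0, -25], "yaw": 0},
  {"dp": [0, 0, -25], "yaw": 0},
  {"dp": [0, 0, -25], "yaw": 0},
  {"dp": [0, 0, -25], "yaw": 0},
  {"dp": [0, 0, -25], "yaw": 0},
])

```text
clock: 4.7
eef_pos: [493.4, -173.6, 181.8]
tcp_rot: [3.141, -0.0, -3.139]
contact_force: [0.7, -0.0, -3.0]
opening: 0.149
grasp_force: 58.6
```

Run:
```python
from h import *
for i in range(4): r.grab_frame('scene'); s=r.sense(); print(s['contact_force'].round(2),s['wrist_torque'].round(2))
cv2.imwrite('pics/s3.png',cv2.resize(r.grab_frame('scene')[150:310,170:300,::-1],None,fx=3,fy=3))
go(472,256,305,180)
```

```text
[ 0.39  0.36 -2.78] [-0.02 -0.03 -0.04]
[-0.24  0.18 -3.79] [0.01 0.03 0.04]
[-0.55 -0.3  -3.24] [-0.03 -0.05  0.02]
[ 1.08  0.18 -3.25] [ 0.02 -0.02 -0.01]
t 4.95 pos [ 493.4 -173.6  182. ] yaw -179.9 -> dp [  20.4  429.7 -123. ] yaw 0.1 F [ 0.99  0.03 -2.77] open 0.15 g 58.63348960876465
```

View pics/s3.png

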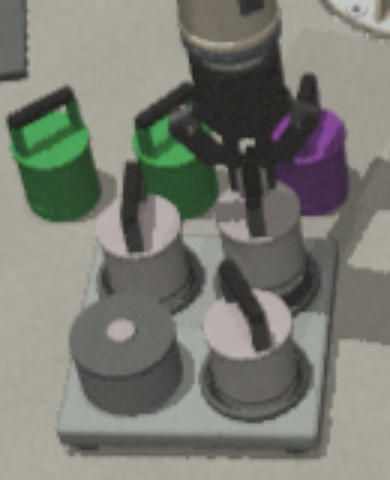

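The canister at (260,240) hangs freely in the gripper and weighs about 3.2 N, so it is empty. I put it back.

Emit:
carry_out([
  {"dp": [0, 0, 8], "yaw": 0},
  {"dp": [0, 0, 14], "yaw": 0},
  {"dp": [0, 0, 19], "yaw": 0},
  {"dp": [0, 0, 23], "yaw": 0},
  {"dp": [0, 0, 25], "yaw": 0},
  {"dp": [0, 0, 25], "yaw": 0},
  {"dp": [0, 0, 25], "yaw": 0},
])

```text
clock: 5.82
eef_pos: [493.6, -173.8, 157.6]
tcp_rot: [-3.141, 0.0, -3.139]
contact_force: [-2.1, -0.6, 5.8]
opening: 0.151
grasp_force: 59.7
```

Emit:
carry_out([
  {"dp": [0, 0, 0], "yaw": 0},
  {"dp": [0, 0, 0], "yaw": 0},
  {"dp": [0, 0, 0], "yaw": 0},
  {"dp": [0, 0, 0], "yaw": 0},
  {"dp": [0, 0, -20], "yaw": 0},
  {"dp": [0, 0, -50], "yaw": 0},
  {"dp": [0, 0, -50], "yaw": 0},
  {"dp": [0, 0, -50], "yaw": 0},
], fingers=0.2)

```text
clock: 6.82
eef_pos: [493.2, -173.6, 206.6]
tcp_rot: [3.141, -0.0, -3.139]
contact_force: [0.2, -1.1, -0.4]
opening: 0.6
grasp_force: 0.0
```

```bash
python3 -c "
from h import *
go(481,-284.5,157.5,178)"
```

```text
t 6.825 pos [ 493.2 -173.6  206.6] yaw -179.9 -> dp [  12.4 -110.9   49.1] yaw 2.1 F [ 0.17 -1.06 -0.37] open 0.6 g 0.0
```

Emit:
carry_out([
  {"dp": [6, -55, 0], "yaw": 1},
  {"dp": [12, -111, 0], "yaw": 2},
  {"dp": [12, -111, 0], "yaw": 2},
  {"dp": [12, -111, 0], "yaw": 2},
  {"dp": [12, -111, 0], "yaw": 2},
  {"dp": [12, -111, 20], "yaw": 2},
  {"dp": [12, -111, 40], "yaw": 2},
  {"dp": [12, -111, 49], "yaw": 2},
  {"dp": [12, -111, 49], "yaw": 2},
  {"dp": [12, -111, 49], "yaw": 2},
])

```text
clock: 8.07
eef_pos: [482.2, -284.7, 158.7]
tcp_rot: [-3.141, 0.001, 3.109]
contact_force: [-0.7, 0.7, 0.0]
opening: 0.601
grasp_force: 0.0
```

Emit:
carry_out([
  {"dp": [0, 0, 0], "yaw": 0},
  {"dp": [0, 0, 0], "yaw": 0},
  {"dp": [0, 0, 0], "yaw": 0},
  {"dp": [0, 0, 0], "yaw": 0},
  {"dp": [0, 0, 0], "yaw": 0},
], fingers=-1)

```text
clock: 8.7
eef_pos: [481.8, -285.1, 158.6]
tcp_rot: [-3.141, 0.0, 3.109]
contact_force: [-2.9, -0.7, 6.4]
opening: 0.145
grasp_force: 59.4
```

Emit:
carry_out([
  {"dp": [0, 0, -5], "yaw": 0},
  {"dp": [0, 0, -12], "yaw": 0},
  {"dp": [0, 0, -20], "yaw": 0},
  {"dp": [0, 0, -25], "yaw": 0},
  {"dp": [0, 0, -25], "yaw": 0},
  {"dp": [0, 0, -25], "yaw": 0},
  {"dp": [0, 0, -25], "yaw": 0},
  {"dp": [0, 0, -25], "yaw": 0},
])

```text
clock: 9.7
eef_pos: [481.7, -284.6, 182.9]
tcp_rot: [3.141, -0.0, 3.109]
contact_force: [-0.3, 0.2, -6.7]
opening: 0.149
grasp_force: 58.9
```

Run:
```python
from h import *
for i in range(4): r.grab_frame('scene'); s=r.sense(); print(s['contact_force'].round(2),s['wrist_torque'].round(2))
go(472,256,305,180)
```

```text
[ 0.22 -0.28 -7.2 ] [ 0.01  0.01 -0.  ]
[-0.44 -0.63 -6.54] [0.04 0.03 0.01]
[-0.4   0.92 -7.78] [-0.04 -0.03 -0.04]
[-0.04  0.   -7.67] [0.01 0.02 0.03]
t 9.9 pos [ 481.7 -284.7  183. ] yaw 178.1 -> dp [  27.3  540.1 -122. ] yaw -1.9 F [-0.04  0.   -7.67] open 0.15 g 58.85608434677124
```

It weighs about 7.3 N, so it is heavy. I carry it high to the mat.

Emit:
carry_out([
  {"dp": [0, 0, -15], "yaw": 0},
  {"dp": [0, 0, -40], "yaw": 0},
  {"dp": [0, 0, -65], "yaw": 0},
  {"dp": [0, 0, -90], "yaw": 0},
  {"dp": [0, 0, -115], "yaw": 0},
  {"dp": [0, 0, -130], "yaw": 0},
  {"dp": [0, 0, -130], "yaw": 0},
  {"dp": [1, 20, -130], "yaw": 0},
  {"dp": [3, 50, -130], "yaw": 0},
  {"dp": [5, 90, -130], "yaw": 0},
  {"dp": [7, 130, -130], "yaw": 0},
  {"dp": [9, 170, -130], "yaw": 0},
], grip_force=90)

```text
clock: 11.4
eef_pos: [477.3, -112.4, 311.9]
tcp_rot: [3.141, -0.002, 3.109]
contact_force: [0.2, 0.3, -7.3]
opening: 0.145
grasp_force: 92.0
```

Emit:
carry_out([
  {"dp": [2, 40, 0], "yaw": 0},
  {"dp": [4, 80, 0], "yaw": 0},
  {"dp": [6, 120, 0], "yaw": -1},
  {"dp": [8, 160, 0], "yaw": -1},
  {"dp": [10, 200, 0], "yaw": -2},
  {"dp": [12, 240, 0], "yaw": -2},
  {"dp": [14, 280, 0], "yaw": -2},
  {"dp": [16, 320, 0], "yaw": -2},
  {"dp": [18, 350, 0], "yaw": -2},
  {"dp": [18, 370, 0], "yaw": -2},
  {"dp": [18, 370, 0], "yaw": -2},
  {"dp": [18, 370, 0], "yaw": -2},
])

```text
clock: 12.9
eef_pos: [471.9, 255.3, 312.6]
tcp_rot: [-3.141, -0.001, -3.139]
contact_force: [-0.2, -1.1, -8.2]
opening: 0.136
grasp_force: 92.0
```

Run:
```python
from h import *
cv2.imwrite('pics/s4.png',r.grab_frame('scene')[50:400,150:600,::-1])
go(472,256,124.5,180)
```

```text
t 12.95 pos [472.1 255.2 312.7] yaw -179.9 -> dp [ -0.    1.  188.2] yaw 0.1 F [ 0.47  0.17 -7.27] open 0.14 g 92.01106309890747
```

View pics/s4.png

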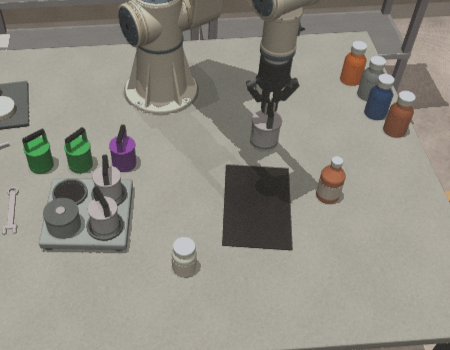

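The canister hangs upright at (265,130), over the near half of the mat, and its old seat is empty. I lower it.

Emit:
carry_out([
  {"dp": [0, 1, 30], "yaw": 0},
  {"dp": [0, 1, 65], "yaw": 0},
  {"dp": [0, 1, 100], "yaw": 0},
  {"dp": [0, 1, 130], "yaw": 0},
  {"dp": [0, 1, 150], "yaw": 0},
  {"dp": [0, 1, 162], "yaw": 0},
  {"dp": [0, 1, 170], "yaw": 0},
  {"dp": [0, 1, 177], "yaw": 0},
  {"dp": [0, 1, 183], "yaw": 0},
  {"dp": [0, 1, 186], "yaw": 0},
  {"dp": [0, 1, 186], "yaw": 0},
  {"dp": [0, 1, 186], "yaw": 0},
])

```text
clock: 14.45
eef_pos: [472.5, 257.0, 127.3]
tcp_rot: [3.141, 0.0, -3.139]
contact_force: [0.1, -0.0, -7.0]
opening: 0.142
grasp_force: 92.0
```

Emit:
carry_out([
  {"dp": [0, 0, 1], "yaw": 0},
  {"dp": [0, 0, 2], "yaw": 0},
  {"dp": [0, 0, 3], "yaw": 0},
  {"dp": [0, 0, 3], "yaw": 0},
  {"dp": [0, 0, 3], "yaw": 0},
])

```text
clock: 15.08
eef_pos: [472.6, 257.0, 124.8]
tcp_rot: [3.141, 0.001, -3.139]
contact_force: [-2.9, -2.9, 5.9]
opening: 0.142
grasp_force: 93.8
```

Emit:
carry_out([
  {"dp": [0, 0, 0], "yaw": 0},
  {"dp": [0, 0, 0], "yaw": 0},
  {"dp": [0, 0, 0], "yaw": 0},
  {"dp": [0, 0, 0], "yaw": 0},
  {"dp": [0, 0, -20], "yaw": 0},
  {"dp": [0, 0, -60], "yaw": 0},
  {"dp": [0, 0, -110], "yaw": 0},
  {"dp": [0, 0, -110], "yaw": 0},
], fingers=0.2, grip_force=60)

```text
clock: 16.08
eef_pos: [474.5, 258.1, 238.0]
tcp_rot: [3.138, 0.006, -3.139]
contact_force: [0.7, 0.5, -0.6]
opening: 0.606
grasp_force: 0.0
```

```bash
python3 -c "
from h import *
go(603,-184,207,201)"
```

```text
t 16.075 pos [474.5 258.1 238. ] yaw -179.9 -> dp [-127.3 -442.5   30.3] yaw -20.9 F [ 0.66  0.49 -0.58] open 0.61 g 0.0
```

Emit:
carry_out([
  {"dp": [-12, -40, 0], "yaw": -2},
  {"dp": [-27, -95, 0], "yaw": -5},
  {"dp": [-43, -150, 0], "yaw": -8},
  {"dp": [-59, -205, 0], "yaw": -11},
  {"dp": [-75, -260, 0], "yaw": -14},
  {"dp": [-91, -315, 0], "yaw": -17},
  {"dp": [-106, -370, 0], "yaw": -20},
  {"dp": [-120, -415, 10], "yaw": -21},
  {"dp": [-127, -442, 20], "yaw": -21},
  {"dp": [-127, -442, 30], "yaw": -21},
  {"dp": [-127, -442, 30], "yaw": -21},
  {"dp": [-127, -442, 30], "yaw": -21},
])

```text
clock: 17.58
eef_pos: [600.2, -183.7, 204.1]
tcp_rot: [3.141, -0.0, -2.772]
contact_force: [-0.5, -1.0, 0.8]
opening: 0.597
grasp_force: 0.0
```

Run:
```python
from h import *
cv2.imwrite('pics/s5.png',cv2.resize(r.grab_frame('scene')[150:310,180:480,::-1],None,fx=2.5,fy=2.5))
go(603,-184,158,201)
```

```text
t 17.625 pos [ 600.4 -183.8  204.4] yaw -158.8 -> dp [-2.3 -1.1 46.4] yaw 0.2 F [-0.06 -0.1  -0.54] open 0.6 g 0.0
```

View pics/s5.png

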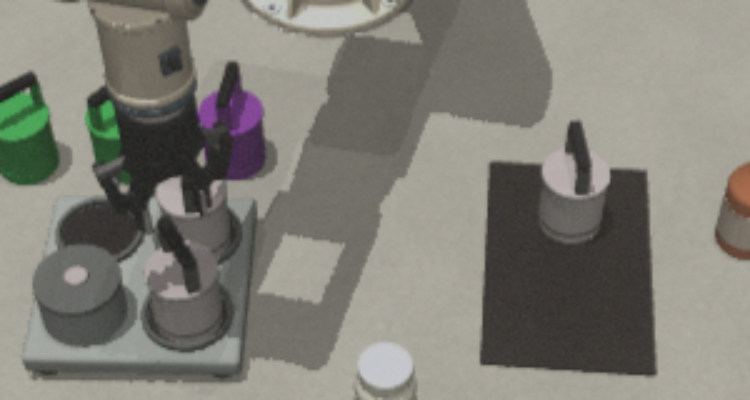

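One canister stands upright on the mat at (572,205). The gripper at (170,200) is above the last bar at (180,250), so I go down and grip.

Emit:
carry_out([
  {"dp": [-2, -1, 15], "yaw": 0},
  {"dp": [-2, -1, 32], "yaw": 0},
  {"dp": [-2, -1, 46], "yaw": 0},
  {"dp": [-2, -1, 46], "yaw": 0},
  {"dp": [-2, -1, 46], "yaw": 0},
])

```text
clock: 18.25
eef_pos: [602.8, -185.1, 158.1]
tcp_rot: [-3.142, 0.0, -2.773]
contact_force: [0.6, -0.3, -0.3]
opening: 0.602
grasp_force: 0.0
```

Emit:
carry_out([
  {"dp": [0, 0, 0], "yaw": 0},
  {"dp": [0, 0, 0], "yaw": 0},
  {"dp": [0, 0, 0], "yaw": 0},
  {"dp": [0, 0, 0], "yaw": 0},
  {"dp": [0, 0, 0], "yaw": 0},
], fingers=-1)

```text
clock: 18.88
eef_pos: [603.0, -185.1, 158.8]
tcp_rot: [-3.141, 0.001, -2.773]
contact_force: [-1.0, -0.1, 5.7]
opening: 0.148
grasp_force: 59.3
```

Emit:
carry_out([
  {"dp": [0, 0, -5], "yaw": 0},
  {"dp": [0, 0, -12], "yaw": 0},
  {"dp": [0, 0, -20], "yaw": 0},
  {"dp": [0, 0, -25], "yaw": 0},
  {"dp": [0, 0, -25], "yaw": 0},
  {"dp": [0, 0, -25], "yaw": 0},
  {"dp": [0, 0, -25], "yaw": 0},
  {"dp": [0, 0, -25], "yaw": 0},
])

```text
clock: 19.88
eef_pos: [602.5, -185.0, 182.8]
tcp_rot: [3.141, -0.0, -2.773]
contact_force: [-0.6, 0.1, -8.5]
opening: 0.145
grasp_force: 57.8
```

Run:
```python
from h import *
for i in range(4): r.grab_frame('scene'); s=r.sense(); print(s['contact_force'].round(2),s['wrist_torque'].round(2))
go(595,238,305,201)
```

```text
[-0.71  0.55 -7.77] [-0. -0. -0.]
[ 0.22 -1.   -7.65] [-0.03 -0.02  0.06]
[-0.06  0.14 -8.06] [ 0.05  0.05 -0.  ]
[ 0.14  0.23 -7.91] [-0.04 -0.01  0.  ]
t 20.075 pos [ 602.5 -185.   183. ] yaw -158.9 -> dp [-145.5  397.3 -122. ] yaw 0.1 F [ 0.14  0.23 -7.91] open 0.15 g 57.802775502204895
```

It weighs about 7.9 N: heavy, so it goes to the other half of the mat.

Emit:
carry_out([
  {"dp": [0, 0, -15], "yaw": 0},
  {"dp": [0, 0, -40], "yaw": 0},
  {"dp": [0, 0, -70], "yaw": 0},
  {"dp": [0, 0, -95], "yaw": 0},
  {"dp": [0, 0, -110], "yaw": 0},
  {"dp": [-7, 18, -110], "yaw": 0},
  {"dp": [-19, 52, -110], "yaw": 0},
  {"dp": [-33, 90, -110], "yaw": 0},
  {"dp": [-47, 128, -110], "yaw": 0},
  {"dp": [-61, 166, -110], "yaw": 0},
  {"dp": [-75, 204, -110], "yaw": 0},
  {"dp": [-89, 242, -110], "yaw": 0},
], grip_force=90)

```text
clock: 21.58
eef_pos: [597.4, 74.8, 292.3]
tcp_rot: [3.141, -0.001, -2.772]
contact_force: [0.4, -0.8, -7.9]
opening: 0.139
grasp_force: 91.3
```

Emit:
carry_out([
  {"dp": [-14, 38, 0], "yaw": 0},
  {"dp": [-28, 76, 0], "yaw": 0},
  {"dp": [-41, 114, 0], "yaw": 0},
  {"dp": [-51, 140, 0], "yaw": 0},
  {"dp": [-56, 155, 0], "yaw": 0},
  {"dp": [-56, 155, 0], "yaw": 0},
  {"dp": [-56, 155, 0], "yaw": 0},
])

```text
clock: 22.45
eef_pos: [594.5, 236.6, 292.8]
tcp_rot: [-3.141, -0.001, -2.773]
contact_force: [0.1, -0.8, -8.1]
opening: 0.139
grasp_force: 91.3
```

```bash
python3 -c "
from h import *
go(595,238,125,201)"
```

```text
t 22.45 pos [594.5 236.6 292.8] yaw -158.9 -> dp [ -1.1   1.3 167.8] yaw 0.1 F [ 0.1  -0.76 -8.15] open 0.14 g 91.3456678390503
```

Emit:
carry_out([
  {"dp": [0, 0, 20], "yaw": 0},
  {"dp": [0, 0, 50], "yaw": 0},
  {"dp": [0, 0, 85], "yaw": 0},
  {"dp": [0, 0, 115], "yaw": 0},
  {"dp": [0, 0, 135], "yaw": 0},
  {"dp": [0, 0, 145], "yaw": 0},
  {"dp": [0, 0, 153], "yaw": 0},
  {"dp": [0, 0, 159], "yaw": 0},
  {"dp": [0, 0, 163], "yaw": 0},
  {"dp": [0, 0, 166], "yaw": 0},
  {"dp": [0, 0, 167], "yaw": 0},
  {"dp": [0, 0, 167], "yaw": 0},
])

```text
clock: 23.95
eef_pos: [594.8, 237.6, 126.2]
tcp_rot: [-3.142, 0.0, -2.773]
contact_force: [-0.3, -0.5, -7.3]
opening: 0.141
grasp_force: 91.3
```

Emit:
carry_out([
  {"dp": [0, 0, 0], "yaw": 0},
  {"dp": [0, 0, 1], "yaw": 0},
  {"dp": [0, 0, 1], "yaw": 0},
  {"dp": [0, 0, 1], "yaw": 0},
])

```text
clock: 24.45
eef_pos: [594.7, 237.5, 125.1]
tcp_rot: [-3.142, -0.0, -2.773]
contact_force: [0.5, -0.1, -8.2]
opening: 0.143
grasp_force: 91.3
```

Emit:
carry_out([
  {"dp": [0, 0, 1], "yaw": 0},
  {"dp": [0, 0, 1], "yaw": 0},
  {"dp": [0, 0, 1], "yaw": 0},
])

```text
clock: 24.82
eef_pos: [595.0, 237.6, 125.0]
tcp_rot: [-3.142, 0.001, -2.773]
contact_force: [-3.1, -2.1, 5.8]
opening: 0.138
grasp_force: 93.1
```

Contact. I release, go up, and back off in −x so the view is clear.

Emit:
carry_out([
  {"dp": [0, 0, 0], "yaw": 0},
  {"dp": [0, 0, 0], "yaw": 0},
  {"dp": [0, 0, 0], "yaw": 0},
  {"dp": [0, 0, 0], "yaw": 0},
  {"dp": [0, 0, -20], "yaw": 0},
  {"dp": [0, 0, -60], "yaw": 0},
  {"dp": [0, 0, -110], "yaw": 0},
  {"dp": [0, -50, -130], "yaw": 0},
  {"dp": [0, -110, -130], "yaw": 0},
  {"dp": [0, -170, -130], "yaw": 0},
  {"dp": [0, -170, -130], "yaw": 0},
  {"dp": [0, -170, -130], "yaw": 0},
], fingers=0.2)

```text
clock: 26.32
eef_pos: [656.0, 79.1, 255.0]
tcp_rot: [3.141, 0.001, -2.774]
contact_force: [0.0, 0.2, -0.1]
opening: 0.605
grasp_force: 0.0
```

Run:
```python
from h import *
a=r.grab_frame('scene')[180:320,180:480,::-1];b=r.grab_frame('top')[150:330,140:480,::-1]
a=cv2.resize(a,(600,280));b=cv2.resize(b,(600,318));cv2.imwrite('pics/f.png',np.vstack([a,b]))
```

```text
(no output)
```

View pics/f.png

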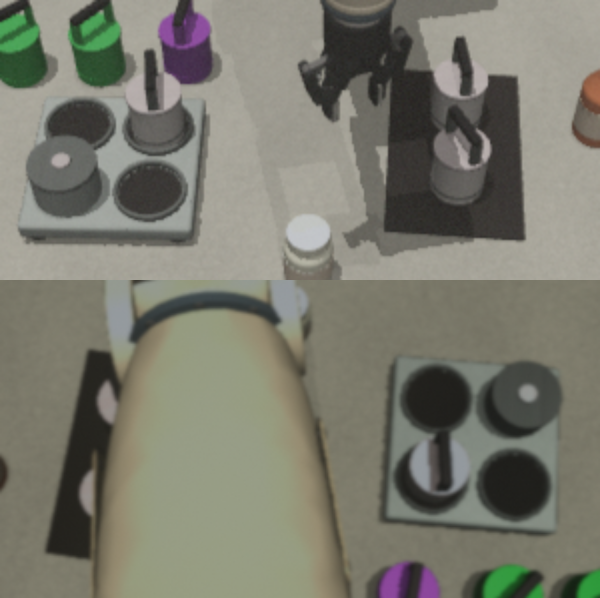

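Both heavy canisters stand upright on the mat at scene-crop (459,95) and (459,165). The empty one is in its seat at (157,115), and the gripper touches nothing.

```bash
python3 -c "
from rig import r
print(r.sign_off())"
```

```text
the job is handed in; nothing more can be done
None
```

The job is handed in at about 26 s: the two heavy canisters (about 7.3 N and 7.9 N) stand upright on the mat and the empty one (about 3.2 N) is back in its seat; no verdict came back, so these come from my last pictures and force readings.

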